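# Wipe the acrylic offcuts off the clearing board into its catch tray

### The job

Take the blue scraper block from its black rest and use it to wipe all six loose acrylic offcuts off the grey board, over its open end, into the dark catch tray. Do not touch the offcuts with the fingers, and leave the vial, the beaker and the amber bottle as they stand. When the board is clear, stand the scraper upright inside the lip of its rest again, lying the long way of the rest, and let go of it.

Things in the scene. Friction and masses are not known exactly. Their poses are not given: they have to be found in the camera images.
- station: grey clearing board on a pedestal with a dark steel catch tray at one end, fixed to the bench. Origin at bench height under the middle of the wiping surface; z up; +y points along the board to its open end and the tray. Wiping surface level, 70 mm above the bench, 100 mm wide (x -50 to 50 mm), 140 mm long (y -70 to 70 mm)
- board_top (a point): middle of the board's wiping surface, axes as the board's. Aluminium rims 10 mm wide, rising 7 mm above the surface, run outside it along both sides and along the closed end (y = -70 mm); the end at y = +70 mm has no rim: there the surface drops off into the tray
- tray_in (a point): centre of the catch tray's floor, 35 mm above the bench, axes as the board's. The tray is 100 mm wide (x) and 55 mm long (y -27.5 to 27.5 mm), open at the top; its end wall (beyond y = 27.5 mm) is 6 mm thick and rises to 66 mm above the bench, its side walls to 77 mm
- scraper: scraper block standing on its sole, 68 mm high, about 160 g. Origin mid-underside; x along its length, y across, z up. Dark rubber sole 64 x 24 mm, 16 mm high; aluminium strip 66 x 28 mm from 16 to 24 mm; blue grip body 52 mm long, 26 mm thick from 24 to 68 mm, to be gripped across its thickness (y). It wipes broadside, moving along its own y, either way
- rest: black rest fixed to the bench in which the scraper stands at the start: a pad whose top is 5 mm above the bench, with a lip to 8 mm; 80 mm (x) by 44 mm (y) inside the lip. Origin at bench height under its centre, x along its length
- chip1: loose orange acrylic offcut (wedge), about 20 x 15 mm and 8 mm thick, 12 g, lying on the board at the start; origin in the middle of its underside as it first lies
- chip2: loose yellow acrylic offcut (L shape), about 20 x 15 mm and 8 mm thick, 12 g, lying on the board at the start; origin in the middle of its underside as it first lies
- chip3: loose orange acrylic offcut (short bar), about 20 x 15 mm and 8 mm thick, 12 g, lying on the board at the start; origin in the middle of its underside as it first lies
- chip4: loose orange acrylic offcut (L shape), about 20 x 15 mm and 8 mm thick, 12 g, lying on the board at the start; origin in the middle of its underside as it first lies
- chip5: loose yellow acrylic offcut (wedge), about 20 x 15 mm and 8 mm thick, 12 g, lying on the board at the start; origin in the middle of its underside as it first lies
- chip6: loose yellow acrylic offcut (short bar), about 20 x 15 mm and 8 mm thick, 12 g, lying on the board at the start; origin in the middle of its underside as it first lies
- vial: small clear vial with blue cap, 16 mm across, 48 mm high, standing loose on the bench on the far side of the board; origin in the middle of its underside; bystander
- beaker: small glass beaker, 51 mm across, 61 mm high, standing loose on the bench on the far side of the board; origin in the middle of its underside; bystander
- amber_bottle: small amber bottle with black cap, 44 mm across, 85 mm high, standing loose on the bench beyond the rest; origin in the middle of its underside; bystander

How it is judged:
By the outcome, as a careful person would: the job done as asked, in the order asked, and still so for the second after the job is handed in, with the robot touching nothing.
It also fails if it takes over 67 s, if anything falls off the work surface, if the arm or the gripper's body presses on something with over 40 N, if the wrist force passes 120 N, or if a joint passes its speed limit or range.

### The arm

A 6-joint arm with a two-finger parallel gripper is mounted at the origin on a cart in front of the work surface, level with it; the furniture and walls round the work are solid. World frame = base frame: x ahead of the robot, y to its left, z up, the work surface at z = 0. Lengths are in m, angles in rad, forces in N, time in s.
With the tool pointing down it reaches from about 0.35 to 0.85 m from the base axis. Payload 8.1 kg.
Tool frame: the origin (TCP) lies on the centre line of the jaws, within the pads' length; the fingertips stand 22 mm ahead of it and the grasp point (between the pads) lies 3 mm ahead of it; z points along the fingers, y is the line along which they close (so a half turn about z gives the same grasp; the last joint's range is limited). The gripper opens to 93 mm and grips with 3 to 60 N. Pads are 15 mm wide; open, the fingers measure 128 mm over their backs; the gripper's body (75 mm by 188 mm) begins 65 mm behind the grasp point.
Start: joints at [-1.359, 0.13, 1.488, -0, 1.523, -0.085], TCP at [0.175, -0.574, 0.241] pointing down, gripper open.
Joint ranges: [-2.96, 2.96], [-0.89, 2.26], [0.02, 2.5], [-1.34, 4.48], [0, 2.73], [-2.66, 2.66]. Speed limits (rad/s): [2.39, 2.39, 2.79, 3.14, 3.14, 3.14].

### API

Orientations are given as a rotation vector (axis times angle).
In Python, from plant import robot, camrig gives the robot as it stands (robot), with the cameras (camrig).
- The arm moves only by the tool run_rows, called after "Request:" as name(argument=value, ...), one argument or row to a line, values as JSON. Schema: {"type":"object","properties":{"increments":{"type":"array","items":{"type":"object","properties":{"jaw":{"type":"number"},"tx":{"type":"number"},"ty":{"type":"number"},"tz":{"type":"number"},"twist":{"type":"number"}},"additionalProperties":false,"required":["jaw"]},"minItems":1,"maxItems":20},"clamp_n":{"type":"number"},"only":{"type":"string"},"quiet":{"type":"boolean"},"lines":{"type":"string"}},"required":["increments"],"additionalProperties":false}. increments is a list of rows, 1 to 20 of them, each an object with the fields jaw (the finger opening in m), tx, ty, tz (the shift in m), twist (a turn about the tool's z in rad); a field left out counts as zero (the opening has to be given); each row shifts and turns the commanded pose from where the row before left it, along the tool's axes as they then stand; what a row does not reach is not made up. A row lasts 1/10 s, in which the tool goes at most 0.05 m and 0.15 rad, less where a joint would pass 70% of its speed; a pose out of reach is approached as far as the arm can. The fingers move at their own pace and stop on an object; clamp_n is the grip in N (left out, the last holds). Time passes only in rows, so rows that do not move let the fingers close. The tool returns the time, the measured TCP pose, the force, the opening and the grip force at its end. only (a regular expression) keeps the lines of the reply that match it, lines (a string "A,B") keeps lines A to B, and quiet returns only ok. Input that does not fit is refused with a message, and nothing moves.
- robot.read_state(): the state, without advancing time (a new reading comes with each control period).
- camrig.read_camera(name): name is "side" or "top" or "wrist"; returns a dict with "image" (480x640x3 uint8, red, green, blue), "fx", "fy", "cx", "cy" (pixels), "R" (3x3) and "t" (3): a world point X has camera coordinates R X + t. Camera axes: x right, y down, z forward; pixel columns grow to the right and rows downward; lengths in m; the calibration is good to about 2 mm. A picture is of the moment at which its call begins. There is no depth.
- robot.close_job(): hands the job in; it is judged then, once.
The state is a dict: "t": time; "q": joint angles; "dq": joint speeds; "joint_torque": joint torques, N m; "tool_pos": TCP position; "orientation": TCP orientation; "force": force on the tool from outside, world axes, zero at the start; "wrist_torque": the same for the moment, N m; "opening": finger opening in m; "gripper_force": force on a finger pad.
Only numpy, scipy, OpenCV 4.12 (cv2) and the standard library are available. Lean on these libraries where they do the work, as an engineer would, in place of code of your own. Each camera call takes 0.05 s, during which the arm holds its last target. There are 200 camera calls.

## Working session

There is one attempt and no reset: what is moved stays moved. The work goes in short steps, Python scripts to look and compute and a tool call to move; the robot and the scene stay as the last step left them, time stands still between calls to the robot, and variables do not carry over. Pictures are saved under pics/ and viewed, at most 10 in all, crops included, and the job is handed in when it is done.

```bash
ls; mkdir -p pics
```

Create h.py:
```python
import numpy as np, cv2
from plant import robot, camrig
def cam(n,save=None):
    c=camrig.read_camera(n)
    c['R']=np.array(c['R']);c['t']=np.array(c['t'])
    if save: cv2.imwrite(f'pics/{save}.png',cv2.cvtColor(c['image'],cv2.COLOR_RGB2BGR))
    return c
def ray(c,u,v,z):
    d=c['R'].T@np.array([(u-c['cx'])/c['fx'],(v-c['cy'])/c['fy'],1]); o=-c['R'].T@c['t']
    return o+d*(z-o[2])/d[2]
def proj(c,X):
    p=c['R']@np.array(X)+c['t']; return p[0]/p[2]*c['fx']+c['cx'],p[1]/p[2]*c['fy']+c['cy']
```

Run:
```python
from h import *
for n in('top','side'):
    c=cam(n,n+'0'); print(n,-c['R'].T@c['t'],c['fx'],c['R'][2])
s=robot.read_state();print(s['t'],s['tool_pos'],s['orientation'],s['opening'])
```

```text
pics
plant.py
top [ 0.47197337 -0.0173157   0.95054546] 444.80066715771005 [ 0.18656141 -0.02068642 -0.98222549]
side [0.24059937 0.83279993 0.47870425] 543.6027622980743 [ 0.3829615  -0.84162355 -0.38080216]
0.1 [ 0.17539271 -0.57330898  0.23969504] [-3.10546330e+00 -4.64252288e-01  1.32930373e-04] 0.09308140153788254
```

View pics/top0.png

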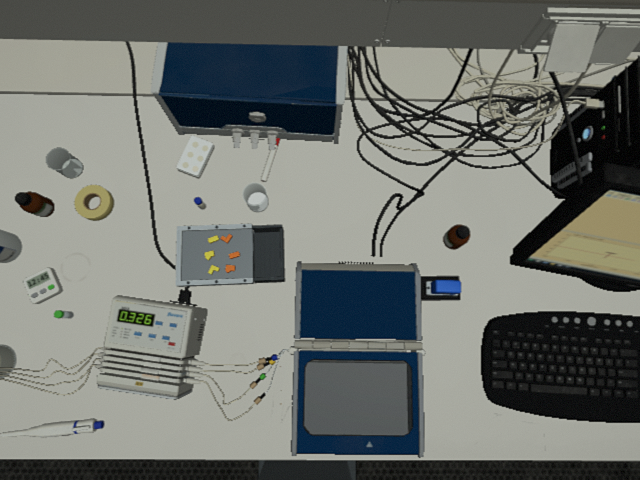

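View pics/side0.png

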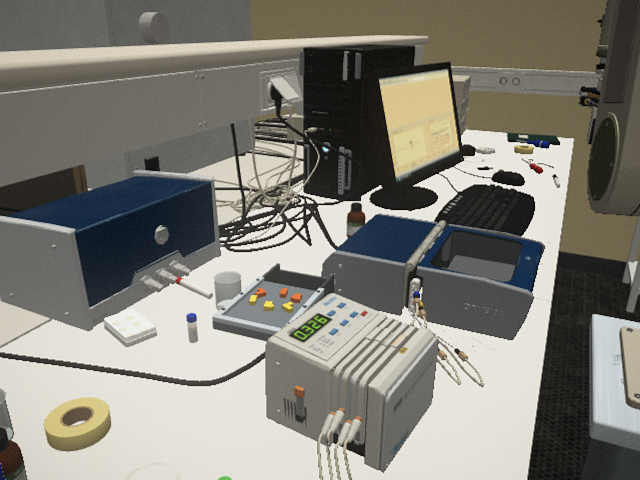

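The top view shows the board at about (215,255) px, the tray at its right (268,253) and the scraper in its rest at (441,288). The blue instrument (300-420, 265-450) lies between them. Next I'll enlarge the two areas.

Run:
```python
from h import *
c=cam('top'); im=cv2.cvtColor(c['image'],cv2.COLOR_RGB2BGR)
a=cv2.resize(im[215:295,170:290],None,fx=6,fy=6,interpolation=cv2.INTER_CUBIC)[:480]
b=cv2.resize(im[265:311,415:471],None,fx=6,fy=6,interpolation=cv2.INTER_CUBIC)
cv2.imwrite('pics/board.png',a)
cv2.imwrite('pics/rest.png',b)
for u,v,z in[(420,263,.1),(420,340,.1),(299,263,.1),(299,340,.1)]: print(ray(c,u,v,z))
# image of top view pixels per mm
hsv=cv2.cvtColor(im,cv2.COLOR_BGR2HSV)
m=((hsv[...,0]>100)&(hsv[...,0]<125)&(hsv[...,1]>150)&(hsv[...,2]>150)).astype(np.uint8)
m[:, :425]=0;m[:265]=0;m[311:]=0;m[:,470:]=0
k,_=cv2.findContours(m,0,2);k=max(k,key=cv2.contourArea);r=cv2.minAreaRect(k);print(r,cv2.boundingRect(k))
for p in cv2.boxPoints(r):print(p,ray(c,*p,.073))
```

```text
[ 0.60151595 -0.22369014  0.1       ]
[ 0.45515286 -0.21889842  0.1       ]
[0.59883231 0.0110639  0.1       ]
[0.45343284 0.00842434 0.1       ]
((448.5, 286.0), (10.0, 23.0), 90.0) (437, 281, 24, 11)
[437. 281.] [ 0.56980516 -0.26306646  0.073     ]
[460. 281.] [ 0.57028955 -0.30917382  0.073     ]
[460. 291.] [ 0.5503819  -0.30818462  0.073     ]
[437. 291.] [ 0.5499229  -0.26227246  0.073     ]
```

View pics/board.png

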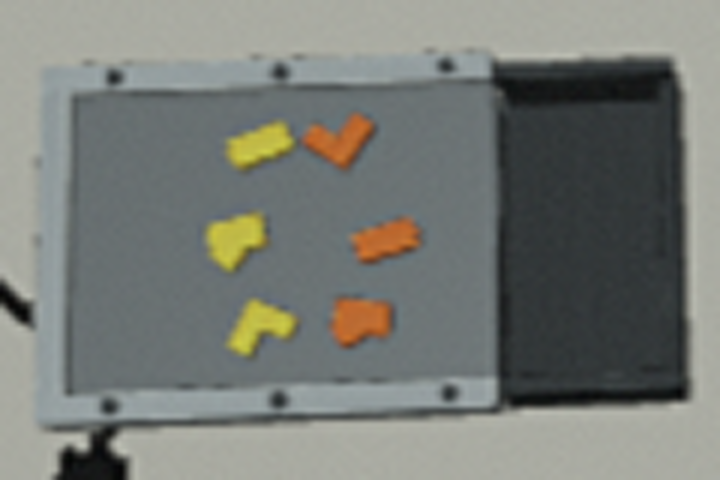

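View pics/rest.png

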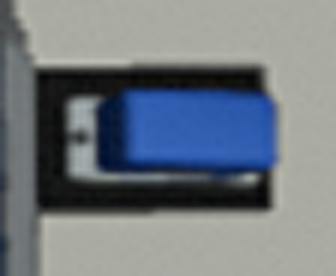

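The crops show six chips, all well off the closed end. The board's rim corners in full-image pixels are about (177,226), (252,224), (177,286) and (253,283). The scraper's top face spans u 435-461, v 280-292.5, and the black rest's outline u 421-460, v 276-300.

Run:
```python
from h import *
c=cam('top');s=cam('side')
def tri(a,b):
    P=lambda c:np.diag([1,1,1])@np.array([[c['fx'],0,c['cx']],[0,c['fy'],c['cy']],[0,0,1]])@np.c_[c['R'],c['t']]
    X=cv2.triangulatePoints(P(c),P(s),np.array(a,float),np.array(b,float)).ravel();return (X[:3]/X[3]).round(4)
print('lid',tri((299,263),(325,252)),tri((298,341),(408,262)),'box',tri((207,305),(340,295)))
cr=lambda x,y:(170+x/6,215+y/6)
print('rim outer .077');O=[ray(c,*cr(*p),.077) for p in[(42,68),(492,52),(500,408),(42,427)]]
for p in O:print(p.round(4))
print('surf');
for p in[(75,95),(498,85),(500,378),(68,394)]:print(ray(c,*cr(*p),.07).round(4))
print('tray end top',[ray(c,*cr(*p),.077).round(4) for p in[(678,62),(688,398)]])
cs=lambda x,y:(415+x/6,265+y/6)
print('scraper top',[ray(c,*cs(*p),.073).round(4) for p in[(122,90),(275,90),(275,165),(122,165)]])
print('rest',[ray(c,*cs(*p),.008).round(4) for p in[(38,68),(265,68),(270,210),(38,208)]])
im=cv2.cvtColor(c['image'],cv2.COLOR_RGB2HSV)
m=((im[...,0]<35)&(im[...,1]>150)&(im[...,2]>120)).astype(np.uint8);m[:225]=0;m[285:]=0;m[:,:180]=0;m[:,250:]=0
n,l,st,ce=cv2.connectedComponentsWithStats(m)
for i in range(1,n):print(st[i],ray(c,*ce[i],.078).round(4))
for nm,p,h in[('bottle',(461,232),.085),('bottlebase',(452,245),0),('beaker',(254,189),.061)]:print(nm,ray(c,*p,h).round(4))
```

```text
lid [0.6017 0.0121 0.0973] [0.4516 0.01   0.1067] box [0.5099 0.1782 0.1108]
rim outer .077
[0.6736 0.257  0.077 ]
[0.6811 0.1077 0.077 ]
[0.5616 0.1006 0.077 ]
[0.5539 0.2488 0.077 ]
surf
[0.6661 0.2476 0.07  ]
[0.6714 0.1063 0.07  ]
[0.5723 0.1019 0.07  ]
[0.5655 0.2432 0.07  ]
tray end top [array([0.6785, 0.0454, 0.077 ]), array([0.5655, 0.0393, 0.077 ])]
scraper top [array([ 0.5718, -0.2598,  0.073 ]), array([ 0.5723, -0.3109,  0.073 ]), array([ 0.5474, -0.3097,  0.073 ]), array([ 0.5469, -0.2588,  0.073 ])]
rest [array([ 0.5867, -0.2479,  0.008 ]), array([ 0.5876, -0.3295,  0.008 ]), array([ 0.5371, -0.3288,  0.008 ]), array([ 0.537 , -0.2463,  0.008 ])]
[221 234  11   9  48] [0.6508 0.1578 0.078 ]
[208 236  10   7  42] [0.6488 0.1841 0.078 ]
[205 251   9   9  50] [0.6172 0.19   0.078 ]
[229 252  11   6  43] [0.6176 0.1409 0.078 ]
[226 265   9   8  54] [0.5906 0.1483 0.078 ]
[209 266  10   8  40] [0.5882 0.1805 0.078 ]
bottle [ 0.6676 -0.3121  0.085 ]
bottlebase [ 0.6574 -0.3197  0.    ]
beaker [0.759  0.1086 0.061 ]
```

Measured sizes agree with the spec: rim outline 119 x 149 mm, scraper top 51 x 25 mm, rest 50 mm across. The board origin is at about (0.618, 0.1735), with its +y axis along (0.057, -0.998). First I'll turn the tool and approach the rest.

Request:
run_rows(
  increments=[
    {"jaw":0.06,"twist":-0.15},
    {"jaw":0.06,"twist":-0.15},
    {"jaw":0.06,"twist":-0.15},
    {"jaw":0.06,"twist":-0.15},
    {"jaw":0.06,"twist":-0.15},
    {"jaw":0.06,"twist":-0.15},
    {"jaw":0.06,"twist":-0.15},
    {"jaw":0.06,"twist":-0.15},
    {"jaw":0.06,"twist":-0.074},
    {"jaw":0.06,"tx":0.027,"ty":0.0225},
    {"jaw":0.06,"tx":0.027,"ty":0.0225},
    {"jaw":0.06,"tx":0.027,"ty":0.0225},
    {"jaw":0.06,"tx":0.027,"ty":0.0225},
    {"jaw":0.06,"tx":0.027,"ty":0.0225},
    {"jaw":0.06,"tx":0.027,"ty":0.0225},
    {"jaw":0.06,"tx":0.027,"ty":0.0225},
    {"jaw":0.06,"tx":0.027,"ty":0.0225},
    {"jaw":0.06,"tx":0.027,"ty":0.0225},
    {"jaw":0.06,"tx":0.027,"ty":0.0225},
  ],
  clamp_n=20,
)

```text
t: 2.15
tool_pos: [0.4012, -0.3025, 0.2407]
orientation: [2.221, 2.221, 0.0]
force: [0.6, -0.3, -0.8]
opening: 0.0598
gripper_force: 0.0
```

Request:
run_rows(
  increments=[
    {"jaw":0.06,"tx":0.004,"ty":0.04},
    {"jaw":0.06,"tx":0.004,"ty":0.04},
    {"jaw":0.06,"tx":0.004,"ty":0.04},
    {"jaw":0.06,"tx":0.0045,"ty":0.039},
    {"jaw":0.06,"tz":0.04},
    {"jaw":0.06,"tz":0.04},
    {"jaw":0.06,"tz":0.02},
    {"jaw":0.06},
  ],
)

```text
t: 2.95
tool_pos: [0.557, -0.2856, 0.1357]
orientation: [-2.216, -2.216, 0.003]
force: [-0.1, 0.1, 0.1]
opening: 0.0601
gripper_force: 0.0
```

Run:
```python
from h import *
c=cam('wrist','wrist1')
```

```text
(no output)
```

View pics/wrist1.png

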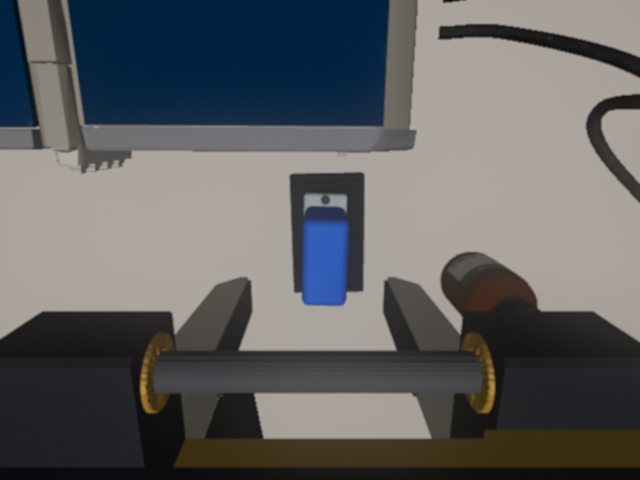

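The wrist view shows the rest with corners at (291,174), (363,173), (294,292) and (363,291) px, and the scraper's top face at u 303-347, v 222-304. It lies between the fingers; the bottle is clear on the right.

Run:
```python
from h import *
c=cam('wrist')
print([ray(c,*p,.008).round(4) for p in[(291,174),(363,173),(363,291),(294,292)]])
print([ray(c,*p,.073).round(4) for p in[(304,222),(347,222),(347,304),(303,304)]])
s=robot.read_state();print(s['tool_pos'])
```

```text
[array([ 0.5407, -0.2427,  0.008 ]), array([ 0.5907, -0.242 ,  0.008 ]), array([ 0.5933, -0.3302,  0.008 ]), array([ 0.5414, -0.331 ,  0.008 ])]
[array([ 0.5518, -0.262 ,  0.073 ]), array([ 0.5754, -0.262 ,  0.073 ]), array([ 0.5764, -0.3108,  0.073 ]), array([ 0.5508, -0.3108,  0.073 ])]
[ 0.55946567 -0.28728783  0.14098189]
```

Request:
run_rows(
  increments=[
    {"jaw":0.06,"ty":0.001,"tz":0.03},
    {"jaw":0.06,"tz":0.03},
    {"jaw":0.06,"tz":0.025},
    {"jaw":0.06},
    {"jaw":0.06},
    {"jaw":0.0},
    {"jaw":0.0},
    {"jaw":0.0},
    {"jaw":0.0},
    {"jaw":0.0},
    {"jaw":0.0},
  ],
  clamp_n=30,
)

```text
t: 4.15
tool_pos: [0.5607, -0.2873, 0.056]
orientation: [2.221, 2.221, 0.0]
force: [-0.7, 0.5, 3.7]
opening: 0.0262
gripper_force: 29.8
```

Request:
run_rows(
  increments=[
    {"jaw":0.0,"tz":-0.02},
    {"jaw":0.0,"tz":-0.04},
    {"jaw":0.0,"tz":-0.04},
    {"jaw":0.0,"tz":-0.045},
    {"jaw":0.0,"tz":-0.045},
    {"jaw":0.0,"tx":0.04,"ty":0.005},
    {"jaw":0.0,"tx":0.04,"ty":0.005},
    {"jaw":0.0,"tx":0.04,"ty":0.005},
    {"jaw":0.0,"tx":0.04,"ty":0.005},
    {"jaw":0.0,"tx":0.04,"ty":0.005},
    {"jaw":0.0,"tx":0.04,"ty":0.005},
    {"jaw":0.0,"tx":0.04,"ty":0.005},
    {"jaw":0.0,"tx":0.04,"ty":0.005},
    {"jaw":0.0,"tx":0.04,"ty":0.005},
    {"jaw":0.0,"tx":0.04,"ty":0.005},
    {"jaw":0.0,"tx":0.04,"ty":0.005},
    {"jaw":0.0,"tx":0.04,"ty":0.005},
    {"jaw":0.0,"tx":0.034,"ty":0.01},
    {"jaw":0.0,"twist":0.15},
    {"jaw":0.0,"twist":0.15},
  ],
)

```text
t: 6.15
tool_pos: [0.6299, 0.2282, 0.2442]
orientation: [-2.531, -1.86, 0.003]
force: [0.1, -1.2, -1.1]
opening: 0.0265
gripper_force: 29.8
```

Request:
run_rows(
  increments=[
    {"jaw":0,"twist":0.15},
    {"jaw":0,"twist":0.15},
    {"jaw":0,"twist":0.15},
    {"jaw":0,"twist":0.15},
    {"jaw":0,"twist":0.15},
    {"jaw":0,"twist":0.15},
    {"jaw":0,"twist":0.15},
    {"jaw":0,"twist":0.15},
    {"jaw":0,"twist":0.014},
    {"jaw":0},
    {"jaw":0},
  ],
)

```text
t: 7.25
tool_pos: [0.6303, 0.2267, 0.2453]
orientation: [3.14, 0.095, -0.001]
force: [0.0, 0.3, -2.1]
opening: 0.0258
gripper_force: 29.8
```

Run:
```python
from h import *
s=robot.read_state();p=s['tool_pos'];print(p,s['orientation'],s['force'])
c=cam('top');im=cv2.cvtColor(c['image'],cv2.COLOR_RGB2BGR)
cv2.imwrite('pics/t2.png',cv2.resize(im[180:320,130:330],None,fx=4,fy=4))
```

```text
[0.63034128 0.22669987 0.24530195] [ 3.14005735e+00  9.46226498e-02 -9.07785078e-04] [ 0.01763953  0.31286364 -2.08658274]
```

View pics/t2.png

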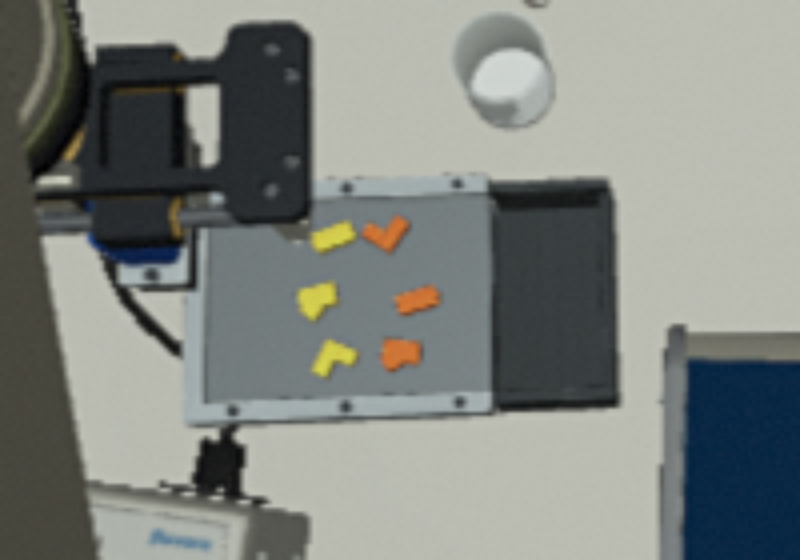

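The scraper is held above the closed end and the chips are undisturbed. The board's extents match the earlier measurement. I'll check the board with the wrist camera before lowering.

Run:
```python
from h import *
c=cam('wrist','w2')
B=np.array([.6178,.1735]);u=np.array([.998,.057]);v=np.array([.057,-.998])
for a,b in[(.06,.07),(.06,-.08),(-.06,.07),(-.06,-.08)]:
    p=B+a*u+b*v;print((a,b),np.round(proj(c,[*p,.077]),1))
```

```text
(0.06, 0.07) [472.8 169.2]
(0.06, -0.08) [282.4 168.8]
(-0.06, 0.07) [458.1 308.9]
(-0.06, -0.08) [285.3 308.5]
```

View pics/w2.png

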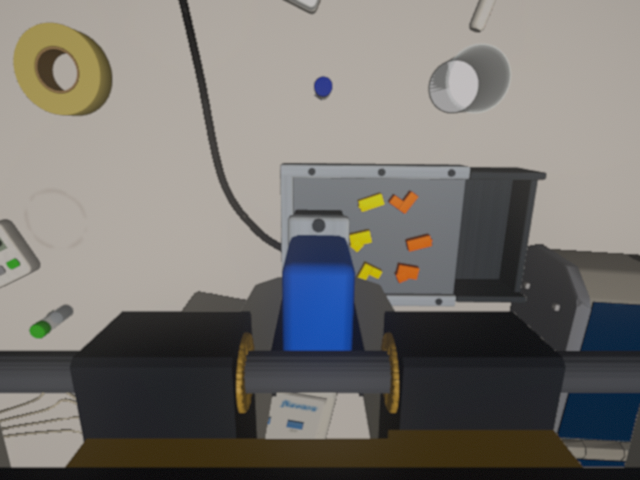

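The observed rim corners at (282,165), (468,167) and (455,304) differ from the top-camera prediction by about 3 mm. I'll split the difference, putting the origin at (0.6195, 0.1745), and use lanes with at least 5 mm of rim margin.

Request:
run_rows(
  increments=[
    {"jaw":0,"tx":-0.002,"tz":0.03},
    {"jaw":0,"tz":0.04},
    {"jaw":0,"tz":0.03},
    {"jaw":0,"tz":0.017},
    {"jaw":0},
    {"jaw":0},
  ],
)

```text
t: 7.95
tool_pos: [0.6291, 0.2268, 0.1298]
orientation: [-3.14, -0.09, -0.002]
force: [0.5, 0.2, -1.8]
opening: 0.026
gripper_force: 29.8
```

Request:
run_rows(
  increments=[
    {"jaw":0,"tz":0.001},
    {"jaw":0},
    {"jaw":0,"tz":0.001},
    {"jaw":0},
    {"jaw":0},
  ],
)

```text
t: 8.45
tool_pos: [0.6286, 0.2266, 0.1269]
orientation: [-3.14, -0.089, -0.0]
force: [0.0, 0.5, -2.5]
opening: 0.0258
gripper_force: 29.8
```

Request:
run_rows(
  increments=[
    {"jaw":0,"tz":0.002},
    {"jaw":0},
    {"jaw":0,"tz":0.002},
    {"jaw":0},
    {"jaw":0},
  ],
)

```text
t: 8.95
tool_pos: [0.6284, 0.2266, 0.1225]
orientation: [3.14, 0.089, -0.0]
force: [-0.9, 1.1, -2.5]
opening: 0.0263
gripper_force: 29.8
```

Request:
run_rows(
  increments=[
    {"jaw":0,"tz":0.001},
    {"jaw":0},
    {"jaw":0},
  ],
)

```text
t: 9.25
tool_pos: [0.6285, 0.2266, 0.1216]
orientation: [-3.14, -0.089, -0.0]
force: [0.5, -0.2, -1.9]
opening: 0.0256
gripper_force: 29.8
```

Request:
run_rows(
  increments=[
    {"jaw":0,"tz":0.001},
    {"jaw":0},
    {"jaw":0},
  ],
)

```text
t: 9.55
tool_pos: [0.6287, 0.2267, 0.121]
orientation: [-3.14, -0.089, -0.001]
force: [0.5, -1.3, 0.8]
opening: 0.026
gripper_force: 29.8
```

Request:
run_rows(
  increments=[
    {"jaw":0,"ty":0.004},
    {"jaw":0,"ty":0.008},
    {"jaw":0,"ty":0.008},
    {"jaw":0,"ty":0.008},
    {"jaw":0,"ty":0.008},
    {"jaw":0,"ty":0.008},
    {"jaw":0,"ty":0.008},
    {"jaw":0,"ty":0.008},
    {"jaw":0,"ty":0.008},
    {"jaw":0,"ty":0.008},
    {"jaw":0,"ty":0.008},
    {"jaw":0,"ty":0.008},
    {"jaw":0,"ty":0.008},
    {"jaw":0,"ty":0.006},
    {"jaw":0,"ty":0.005},
    {"jaw":0,"ty":0.005},
    {"jaw":0},
    {"jaw":0},
  ],
)

```text
t: 11.35
tool_pos: [0.6353, 0.1098, 0.121]
orientation: [3.14, 0.089, 0.001]
force: [0.6, 0.8, 5.8]
opening: 0.0256
gripper_force: 29.8
```

Run:
```python
from h import *
c=cam('top');im=cv2.cvtColor(c['image'],cv2.COLOR_RGB2BGR)
cv2.imwrite('pics/t3.png',cv2.resize(im[180:320,130:330],None,fx=4,fy=4))
```

```text
(no output)
```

View pics/t3.png

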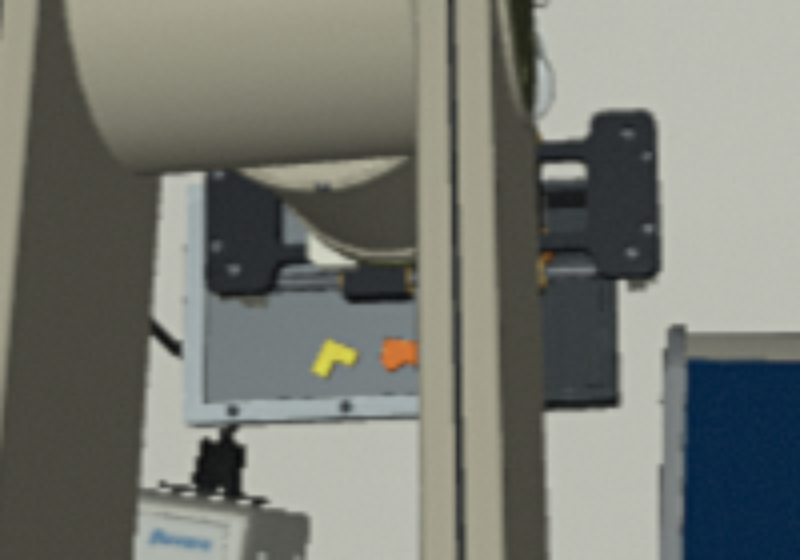

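The four swept chips (two upper, two middle) are gone from the board. The yellow L at (333,357) and orange wedge at (400,353) remain in the near lane. I'll push a little further, lift, go back and take the second lane.

Request:
run_rows(
  increments=[
    {"jaw":0,"ty":0.004},
    {"jaw":0,"ty":0.004},
    {"jaw":0,"tz":-0.02},
    {"jaw":0,"tz":-0.03},
    {"jaw":0,"tx":-0.005,"ty":-0.02},
    {"jaw":0,"tx":-0.005,"ty":-0.03},
    {"jaw":0,"tx":-0.005,"ty":-0.03},
    {"jaw":0,"tx":-0.005,"ty":-0.03},
    {"jaw":0,"tx":-0.005,"ty":-0.014},
    {"jaw":0},
    {"jaw":0,"tz":0.025},
    {"jaw":0,"tz":0.015},
    {"jaw":0,"tz":0.006},
    {"jaw":0},
    {"jaw":0,"tz":0.003},
    {"jaw":0},
    {"jaw":0},
  ],
)

```text
t: 13.1
tool_pos: [0.6039, 0.2252, 0.1223]
orientation: [-3.14, -0.089, -0.001]
force: [-0.0, -0.5, -2.0]
opening: 0.0258
gripper_force: 29.9
```

Request:
run_rows(
  increments=[
    {"jaw":0,"tz":0.001},
    {"jaw":0,"ty":0.004},
    {"jaw":0,"ty":0.008},
    {"jaw":0,"ty":0.008},
    {"jaw":0,"ty":0.008},
    {"jaw":0,"ty":0.008},
    {"jaw":0,"ty":0.008},
    {"jaw":0,"ty":0.008},
    {"jaw":0,"ty":0.008},
    {"jaw":0,"ty":0.008},
    {"jaw":0,"ty":0.008},
    {"jaw":0,"ty":0.008},
    {"jaw":0,"ty":0.008},
    {"jaw":0,"ty":0.008},
    {"jaw":0,"ty":0.006},
    {"jaw":0,"ty":0.005},
    {"jaw":0,"ty":0.005},
    {"jaw":0,"ty":0.004},
    {"jaw":0,"ty":0.004},
    {"jaw":0},
  ],
)

```text
t: 15.1
tool_pos: [0.6108, 0.1006, 0.121]
orientation: [3.14, 0.089, 0.001]
force: [-0.1, 0.8, 5.8]
opening: 0.0258
gripper_force: 29.9
```

Request:
run_rows(
  increments=[
    {"jaw":0,"tz":-0.02},
    {"jaw":0,"tz":-0.03},
    {"jaw":0,"tz":-0.04},
    {"jaw":0,"tz":-0.04},
    {"jaw":0,"ty":-0.03},
    {"jaw":0,"ty":-0.04},
    {"jaw":0,"ty":-0.04},
    {"jaw":0,"ty":-0.04},
    {"jaw":0},
    {"jaw":0},
  ],
)

```text
t: 16.1
tool_pos: [0.6014, 0.2509, 0.249]
orientation: [3.138, 0.092, -0.004]
force: [0.3, -0.8, -3.0]
opening: 0.0261
gripper_force: 29.9
```

Run:
```python
from h import *
c=cam('wrist','w3')
im=cv2.cvtColor(c['image'],cv2.COLOR_RGB2BGR)
s=robot.read_state();print(s['tool_pos'])
```

```text
[0.60171992 0.25004652 0.24926904]
```

View pics/w3.png

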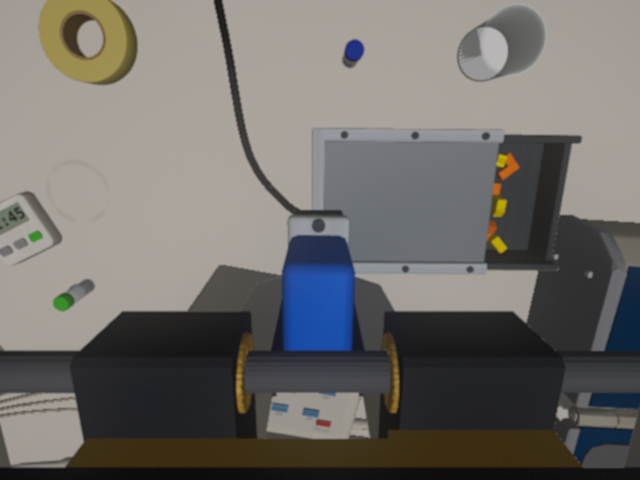

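The wrist view shows the board clear and all six chips in the tray (u 491-510, v 160-244). The vial and beaker are still standing. Now I'll turn back and return to the rest.

Request:
run_rows(
  increments=[
    {"jaw":0,"twist":-0.15},
    {"jaw":0,"twist":-0.15},
    {"jaw":0,"twist":-0.15},
    {"jaw":0,"twist":-0.15},
    {"jaw":0,"twist":-0.15},
    {"jaw":0,"twist":-0.15},
    {"jaw":0,"twist":-0.15},
    {"jaw":0,"twist":-0.15},
    {"jaw":0,"twist":-0.15},
    {"jaw":0,"twist":-0.15},
    {"jaw":0,"twist":-0.014},
    {"jaw":0},
  ],
)

```text
t: 17.35
tool_pos: [0.6023, 0.2497, 0.2503]
orientation: [2.227, 2.215, -0.001]
force: [-0.1, -0.3, -1.6]
opening: 0.0256
gripper_force: 29.9
```

Request:
run_rows(
  increments=[
    {"jaw":0,"tx":-0.028,"ty":-0.003},
    {"jaw":0,"tx":-0.04,"ty":-0.003},
    {"jaw":0,"tx":-0.04,"ty":-0.003},
    {"jaw":0,"tx":-0.04,"ty":-0.003},
    {"jaw":0,"tx":-0.04,"ty":-0.003},
    {"jaw":0,"tx":-0.04,"ty":-0.003},
    {"jaw":0,"tx":-0.04,"ty":-0.003},
    {"jaw":0,"tx":-0.04,"ty":-0.003},
    {"jaw":0,"tx":-0.04,"ty":-0.003},
    {"jaw":0,"tx":-0.04,"ty":-0.003},
    {"jaw":0,"tx":-0.04,"ty":-0.003},
    {"jaw":0,"tx":-0.04,"ty":-0.003},
    {"jaw":0,"tx":-0.04,"ty":-0.002},
    {"jaw":0,"tx":-0.03},
    {"jaw":0,"tz":0.04},
    {"jaw":0,"tz":0.04},
    {"jaw":0,"tz":0.04},
    {"jaw":0,"tz":0.03},
    {"jaw":0},
    {"jaw":0},
  ],
)

```text
t: 19.35
tool_pos: [0.5637, -0.287, 0.1009]
orientation: [-2.224, -2.218, 0.001]
force: [-0.3, -0.1, -2.1]
opening: 0.0258
gripper_force: 29.9
```

Request:
run_rows(
  increments=[
    {"jaw":0,"tz":0.02},
    {"jaw":0,"tz":0.015},
    {"jaw":0,"tz":0.005},
    {"jaw":0},
    {"jaw":0,"tz":0.002},
    {"jaw":0},
    {"jaw":0},
  ],
)

```text
t: 20.05
tool_pos: [0.5645, -0.2871, 0.0594]
orientation: [2.221, 2.221, 0.0]
force: [0.0, -0.4, -1.9]
opening: 0.026
gripper_force: 29.9
```

Request:
run_rows(
  increments=[
    {"jaw":0,"tz":0.002},
    {"jaw":0},
    {"jaw":0},
  ],
)

```text
t: 20.35
tool_pos: [0.564, -0.2868, 0.0566]
orientation: [-2.221, -2.221, 0.0]
force: [-0.4, 0.1, -3.4]
opening: 0.0259
gripper_force: 29.9
```

Request:
run_rows(
  increments=[
    {"jaw":0,"tz":0.001},
    {"jaw":0},
    {"jaw":0},
  ],
)

```text
t: 20.65
tool_pos: [0.5643, -0.2869, 0.056]
orientation: [2.221, 2.221, 0.0]
force: [-1.4, 1.0, 2.6]
opening: 0.0258
gripper_force: 29.9
```

Contact came at z = 0.056, the original standing height, so the sole is on the pad. I'll release and rise.

Request:
run_rows(
  increments=[
    {"jaw":0.035},
    {"jaw":0.045},
    {"jaw":0.06},
    {"jaw":0.06},
    {"jaw":0.06},
    {"jaw":0.06,"tz":-0.02},
    {"jaw":0.06,"tz":-0.03},
    {"jaw":0.06,"tz":-0.03},
    {"jaw":0.06,"tz":-0.04},
    {"jaw":0.06},
    {"jaw":0.06},
    {"jaw":0.06},
  ],
)

```text
t: 21.85
tool_pos: [0.5634, -0.2864, 0.1742]
orientation: [-2.22, -2.22, 0.001]
force: [-0.4, 0.4, 0.1]
opening: 0.0599
gripper_force: 0.0
```

Run:
```python
from h import *
c=cam('wrist','w4')
```

```text
(no output)
```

View pics/w4.png

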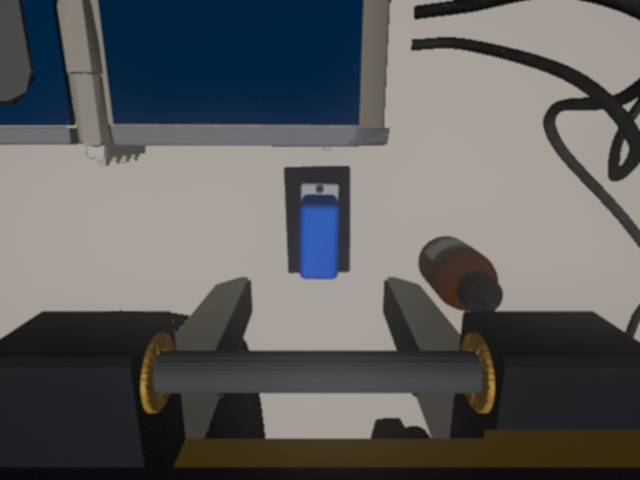

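The scraper stands centred and upright in the rest (top face u 300-338 within the rest's 285-350), and the bottle is still standing. I'll run one colour check on the board, then hand in.

Run:
```python
from h import *
c=cam('top');im=cv2.cvtColor(c['image'],cv2.COLOR_RGB2HSV)
m=((im[...,0]<35)&(im[...,1]>130)&(im[...,2]>100)).astype(np.uint8);m[:220]=0;m[290:]=0;m[:,:175]=0;m[:,290:]=0
n,l,st,ce=cv2.connectedComponentsWithStats(m)
for i in range(1,n):print(st[i],ray(c,*ce[i],.04).round(3))
ok=all(st[i][0]>=252 for i in range(1,n)) and st[1:,4].sum()>120
print(ok)
if ok: print(robot.close_job())
```

```text
[256 235   5   6  24] [0.66  0.099 0.04 ]
[261 236   9  11  55] [0.653 0.085 0.04 ]
[256 248   7  12  67] [0.626 0.095 0.04 ]
[258 265  10  12  62] [0.59 0.09 0.04]
True
the job is handed in; nothing more can be done
None
```

All six offcuts are in the catch tray and the board is clear; the scraper is released, standing upright in its rest, the vial, beaker and bottle still stand, and I handed the job in at about 22 s.

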